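Rebuild the calibration gas manifold

ROBOT

A 6-joint arm with a two-finger parallel gripper is mounted at the origin on a cart in front of the work surface, level with it; the furniture and walls round the work are solid. World frame = base frame: x ahead of the robot, y to its left, z up, the work surface at z = 0. Lengths are in mm, angles in rad, forces in N, time in s.
With the tool pointing down it reaches from about 300 to 775 mm from the base axis. Payload 14.6 kg.
Tool frame: the origin (TCP) lies between the finger pads; the fingertips stand 19 mm ahead of it and the grasp point (between the pads) is the TCP; z points along the fingers, y is the line along which they close (so a half turn about z gives the same grasp; the last joint's range is limited). The gripper opens to 94 mm and grips with 3 to 60 N. Pads are 16 mm wide; open, the fingers measure 119 mm over their backs; the gripper's body (75 mm by 177 mm) begins 78 mm behind the grasp point.
Start: joints at [-1.314, 0.3, 1.521, -0, 1.321, -0.067], TCP at [174.987, -521.41, 224.446] pointing down, gripper open.
Joint ranges: [-3.03, 3.03], [-0.79, 2.21], [0.23, 2.52], [-1.04, 4.18], [0, 3.07], [-2.55, 2.55]. Speed limits (rad/s): [2.22, 2.22, 2.57, 3.14, 3.14, 3.14].

INTERFACE

Orientations are given as [roll, pitch, yaw] about the fixed x, y, z axes, in that order (R = Rz(yaw) Ry(pitch) Rx(roll)).
In Python, from cell import monitor, imaging, job, find_in, trace gives the robot as it stands. The module is installed in compiled form; this text tells all that it offers.
- The arm moves only by the tool arm_command, never from a script. Its argument "steps" is a list of rows, each a list of 5 numbers: the opening, from 0 (shut) to 1 (fully open), then the shift along the tool's x, y, z in mm, then the turn about the tool's z in degrees. In form: [[gripper, dx, dy, dz, turn], ...]. A call has 1 to 20 rows; each row is the pose to reach, as a shift and turn from the pose commanded when the call began, along the tool's axes at that moment; what a row does not reach only later rows make up. A row lasts 1/8 s, in which the tool goes at most 62.5 mm and 10.7 degrees, less where a joint would pass 70% of its speed; a pose out of reach is approached as far as the arm can. A call with a gripper value outside its range is refused whole. The fingers move at their own pace and stop on an object; "force" is the grip in N (left out, the last holds). Time passes only in rows, so rows that repeat a pose let the fingers close. It gives the time, the measured TCP pose, the force, the opening and the grip force at its end, in the units of the state.
- monitor.read_state(): the state, without advancing time (a new reading comes with each control period).
- imaging.camera(name): name is "scene" or "top" or "wrist"; returns a dict with "img" (384x512x3 uint8, red, green, blue), "mtx" (3x3 intrinsics, pixels), "D" ([k1, k2, p1, p2, k3] as OpenCV has them; the pictures are not rectified), "view" (4x4, takes a point from world to camera coordinates). Camera axes: x right, y down, z forward; pixel columns grow to the right and rows downward; lengths in mm; the calibration is good to about 2 mm. A picture is of the moment at which its call begins. There is no depth.
- job.sign_off(): hands the job in; it is judged then, once.
Trained networks look in a picture, given as the dict that the camera call returned (one of the last four; its "shot" number tells which), for a name from the list of things; names that differ only in an ending like _2 or _b are one class to them, and where a whole thing is asked for, a point or a joint stands for the part that bears it (a point fixed in the world has none). Each returns a list of dicts, best first, with "p" (0 to 1); they miss things now and then, are a little off and sometimes report something else, mostly with a low value. They report only what shows in the picture. A call takes as long as a camera call. They do not tell look-alikes from the thing itself.
- find_in(picture, target): "rect" ([centre column, centre row, width, height] in pixels, round what is visible of it).
- trace(picture, target): "region" (384x512 bool, what is visible of it) and "rect" ([centre column, centre row, width, height] in pixels, round what is visible of it).
The state is a dict: "clock": time; "joints": joint angles; "qd": joint speeds; "effort": joint torques, N m; "eef_pos": TCP position; "eef_rot": TCP orientation; "wrist_force": force on the tool from outside, world axes, zero at the start; "moment": the same for the moment, N m; "finger_gap": finger opening in mm; "finger_force": force on a finger pad.
Only numpy, scipy, OpenCV 4.12 (cv2) and the standard library are available. Lean on these libraries where they do the work, as an engineer would, in place of code of your own. Each camera call takes 0.05 s, during which the arm holds its last target. There are 200 camera calls.

TASK

The sealing face of the calibration gas manifold has been scraped clean, so put the manifold back together: pull the plug out of the base's bore and park it right down in the empty hole of the service stand, stack every outlet block that is here flat on the base with its hole over the bore and its hose barb pointing the same way as the base's barb, then pass the feed stem from the stand down through all the blocks into the base until its collar sits on the top block. Put the scraper back too, whenever it suits: flat on the stand's plate, blade pushed right into the slot. Leave the dropper bottle, the tape roll and the small black detector where they are.

Things in the scene. Friction and masses are not known exactly. Their poses are not given: they have to be found in the camera images.
- base: manifold base, fixed: plain steel block 104 x 104 mm (x, y) whose flat top (the sealing face) is 46 mm above the worktop. Origin: centre of the underside on the worktop; z up. A brass inlet barb (7 mm thick, 20 mm long) sticks out of its -x face, 23 mm up. The bore, with a black seal ring let in round it, is at the centre of the top
- base_bore (a point): centre of the mouth of the base's vertical blind bore, on the sealing face (46 mm up); the bore is 15 mm wide and 44 mm deep
- base_barb (a point): end of the base's brass inlet barb: 72 mm from the base's axis along its -x, 23 mm up
- stand: service stand, fixed: steel plate 170 x 114 x 8 mm (x, y, z); at its far (+x) end stands a block from x = 35 to 85 mm, y = -57 to 57 mm, top 56 mm above the worktop. Origin: centre of the plate's underside on the worktop. The block has two vertical holes in its top (feed stem in the +y one, the -y one empty) and at its foot a low slot open to -x. The bare plate before the slot carries the scraper's handle
- stand_slot (a point): middle of the lower edge of the slot's mouth, on top of the stand's plate (8 mm up). Axes as the stand's: the slot runs 45 mm along +x, is 38 mm wide in y and 8 mm high; two low guide cheeks (10 mm high) flare out in front of it over the 19 mm before the mouth, 37 mm apart at the mouth and 54 mm at the front
- stand_plug_hole (a point): centre of the mouth of the stand's empty hole (for the plug), in the block's top 56 mm up; 14.5 mm wide, 40 mm deep
- stand_stem_hole (a point): centre of the mouth of the stand's other hole, where the feed stem stands at the start; 14.5 mm wide, 40 mm deep
- stem: feed stem: steel rod 12 mm thick and 68 mm long whose lowest 10 mm taper to a 5.6 mm nose, below a round collar 26 mm wide and 5 mm thick, with a flat-sided knob on top 28 x 20 x 22 mm (x, y, z; grip it across y). Origin: centre of the collar's underside, z up along the rod; knob from 5 to 27 mm above the origin. 0.09 kg. Starts upright in the stand, collar 28 mm above the block
- stem_tip (a point): the nose of the feed stem, 68 mm below its origin
- plug: blanking plug of grey plastic: shank 12 mm thick and 20 mm long with a tapered nose, collar 26 mm wide and 5 mm thick, flat-sided knob on top 28 x 20 x 18 mm (x, y, z; grip it across y). Origin: centre of the collar's underside, z up; knob from 5 to 23 mm above the origin. 0.03 kg. Starts in the base's bore, collar resting on the sealing face
- scraper: gasket scraper lying flat: wooden handle 90 x 22 x 16 mm (x, y, z) and steel blade 30 mm wide, 3 mm thick, that runs from the handle's +x end 55 mm further, flush with the handle's underside. Origin: under the middle of the handle, on the underside; x towards the blade, z up. 0.08 kg
- scraper_tip (a point): middle of the blade's end edge: 100 mm from the scraper's origin along its x, 1.5 mm above its underside
- block_1: gas outlet block (two to four of the four are present): plain steel slab 50 x 50 x 14 mm (x, y, z) with a vertical through hole 14.5 mm wide at its centre and a brass hose barb, 7 mm thick, that sticks 20 mm out of the middle of its -x face (so the barb points along its own -x). Origin: middle of the slab, 7 mm above its underside. Same above and below. 0.09 kg. Starts lying flat on the worktop
- block_2: gas outlet block (two to four of the four are present): plain steel slab 50 x 50 x 14 mm (x, y, z) with a vertical through hole 14.5 mm wide at its centre and a brass hose barb, 7 mm thick, that sticks 20 mm out of the middle of its -x face (so the barb points along its own -x). Origin: middle of the slab, 7 mm above its underside. Same above and below. 0.09 kg. Starts lying flat on the worktop
- block_3: gas outlet block (two to four of the four are present): plain steel slab 50 x 50 x 14 mm (x, y, z) with a vertical through hole 14.5 mm wide at its centre and a brass hose barb, 7 mm thick, that sticks 20 mm out of the middle of its -x face (so the barb points along its own -x). Origin: middle of the slab, 7 mm above its underside. Same above and below. 0.09 kg. Starts lying flat on the worktop
- block_4: gas outlet block (two to four of the four are present): plain steel slab 50 x 50 x 14 mm (x, y, z) with a vertical through hole 14.5 mm wide at its centre and a brass hose barb, 7 mm thick, that sticks 20 mm out of the middle of its -x face (so the barb points along its own -x). Origin: middle of the slab, 7 mm above its underside. Same above and below. 0.09 kg. Starts lying flat on the worktop
- leak_bottle: bystander: small brown dropper bottle, 33 mm wide, 100 mm tall, upright. Origin: centre of its foot
- tape_roll: bystander: black tape roll, 63 mm across, 19 mm high. Origin: centre of its underside
- handheld: bystander: small black detector lying flat, 80 x 171 x 47 mm. Origin: centre of its underside
Not all that is in view belongs to the job. What is shaped like the block_1 but brown is not meant.

How it is judged:
By the outcome, as a careful person would: the job done as asked, in the order asked, and still so for the second after the job is handed in, with the robot touching nothing.
Of block_1, block_2, block_3, block_4 only 2 to 4 are there at a start; the rules pass over those that are not, and their reading is None.
At some moment in a run one of scraper may be knocked a few centimetres aside while the robot is not near it.
It also fails if it takes over 210 s, if anything falls off the work surface, if the arm or the gripper's body presses on something with over 40 N, if the wrist force passes 120 N, or if a joint passes its speed limit or range.

## Working session

There is one attempt and no reset: what is moved stays moved. The work goes in short steps, Python scripts to look and compute and a tool call to move; the robot and the scene stay as the last step left them, time stands still between calls to the robot, and variables do not carry over. Pictures are saved under pics/ and viewed, at most 18 in all, crops included, and the job is handed in when it is done.

Besides the shell and the picture viewer there is one more tool, called after "Request:" by a JSON object that holds its "name" and its "arguments", one argument or row to a line. arm_command: Moves the arm, as the interface text tells. Its arguments: {"type":"object","properties":{"steps":{"type":"array","items":{"type":"array","items":{"type":"number"}}},"force":{"type":"number"}},"required":["steps"]}

```bash
mkdir -p pics; cat > h.py <<'E'
import numpy as np, cv2
from cell import monitor, imaging, job, find_in, trace
def save(c,n): cv2.imwrite('pics/'+n,c['img'][:,:,::-1])
def ray(c,uv):
    p=cv2.undistortPoints(np.array([[uv]],float),np.array(c['mtx']),np.array(c['D'])).ravel()
    V=np.array(c['view']);R=V[:3,:3];t=V[:3,3]
    return -R.T@t, R.T@np.array([p[0],p[1],1])
def at(c,uv,z):
    o,d=ray(c,uv);return o+d*(z-o[2])/d[2]
def proj(c,P):
    V=np.array(c['view']);r,_=cv2.Rodrigues(V[:3,:3])
    return cv2.projectPoints(np.array(P,float).reshape(-1,1,3),r,V[:3,3],np.array(c['mtx']),np.array(c['D']))[0].reshape(-1,2)
E
python3 - <<'E'
from h import *
for n in('scene','top'):
    c=imaging.camera(n);save(c,n+'1.png')
    o,_=ray(c,(256,192));print(n,o.round(), np.array(c['mtx']).round().tolist())
    for t in['base','stand','stem','plug','scraper','block_1','leak_bottle','tape_roll','handheld','base_barb','stand_slot','stand_plug_hole','scraper_tip']:
        try: print(t,[(round(d['p'],2),np.round(d['rect']).tolist()) for d in find_in(c,t)][:6])
        except Exception as e: print(t,e)
print(monitor.read_state())
E
```

```text
scene [-471.  445.  671.] [[394.0, 0.0, 260.0], [0.0, 394.0, 190.0], [0.0, 0.0, 1.0]]
base [(0.91, [244.0, 229.0, 35.0, 37.0])]
stand [(0.95, [150.0, 241.0, 50.0, 54.0])]
stem [(0.47, [128.0, 215.0, 12.0, 21.0])]
plug []
scraper [(0.66, [200.0, 237.0, 20.0, 25.0]), (0.16, [354.0, 181.0, 33.0, 25.0])]
block_1 [(0.38, [245.0, 220.0, 10.0, 11.0])]
leak_bottle [(0.58, [175.0, 200.0, 9.0, 28.0])]
tape_roll [(0.68, [242.0, 204.0, 16.0, 13.0])]
handheld [(0.85, [356.0, 181.0, 32.0, 26.0])]
base_barb [(0.77, [241.0, 229.0, 33.0, 34.0])]
stand_slot [(0.77, [147.0, 241.0, 50.0, 50.0]), (0.57, [240.0, 204.0, 18.0, 15.0])]
stand_plug_hole [(0.58, [148.0, 240.0, 56.0, 50.0])]
scraper_tip [(0.79, [199.0, 240.0, 20.0, 22.0])]
top [ 463.  -58. 1365.] [[448.0, 0.0, 256.0], [0.0, 448.0, 196.0], [0.0, 0.0, 1.0]]
base [(0.7, [232.0, 225.0, 39.0, 43.0])]
stand [(0.85, [135.0, 198.0, 49.0, 63.0]), (0.72, [233.0, 223.0, 40.0, 42.0])]
stem [(0.66, [115.0, 176.0, 14.0, 7.0])]
plug [(0.34, [295.0, 229.0, 17.0, 20.0])]
scraper [(0.97, [185.0, 210.0, 18.0, 49.0])]
block_1 [(0.79, [309.0, 179.0, 20.0, 24.0]), (0
[... 599 characters left out ...]
.0, 211.0, 17.0, 50.0])]
{'clock': 1.4, 'joints': array([-1.31356884e+00,  2.99909443e-01,  1.52097105e+00, -3.47505429e-05,
        1.32069459e+00, -6.65899101e-02]), 'qd': array([ 0.0010975 , -0.00048132, -0.0013375 , -0.00107051, -0.00156747,
        0.00014863]), 'effort': array([-3.28874094e-04, -5.31664002e+01, -3.52916980e+01,  7.08259433e-02,
        2.12607079e-02, -3.86504507e-05]), 'eef_pos': array([ 174.99846571, -521.41979539,  224.45265932]), 'eef_rot': array([3.14157736e+00, 3.47639356e-05, 3.23825992e-01]), 'wrist_force': array([0.11032507, 0.72779812, 0.91162391]), 'moment': array([-0.01439553,  0.02281201, -0.01333373]), 'finger_force': 0.0, 'finger_gap': 93.88024936843334}
```

```bash
python3 - <<'E'
import cv2
a=cv2.imread('pics/top1.png')[120:270,80:450]
cv2.imwrite('pics/top1c.png',cv2.resize(a,(798,323),interpolation=cv2.INTER_CUBIC))
E
```

```text
(no output)
```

View pics/top1c.png

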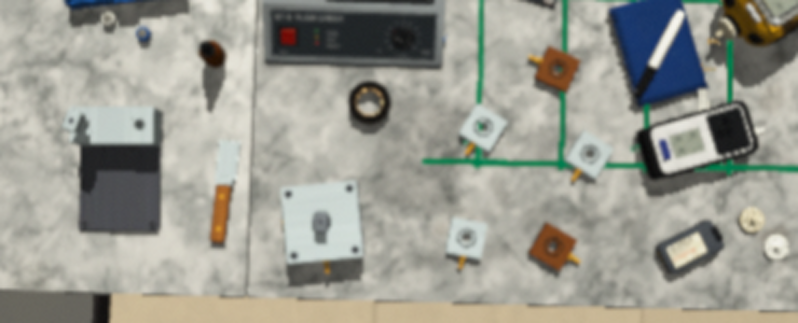

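View pics/scene1.png

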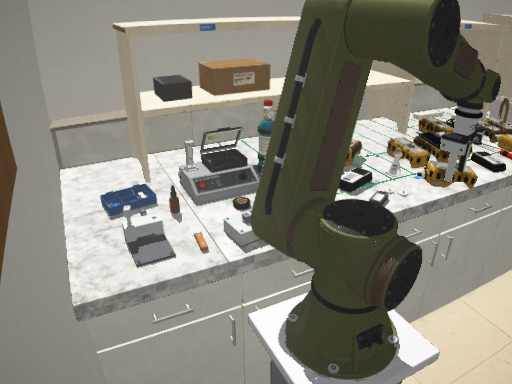

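```bash
python3 - <<'E'
from h import *
c=imaging.camera('top')
f=lambda x,y:(x/2.157+80,y/2.157+120)
for n,p,z in [('b1',(483,128),14),('b2',(589,157),14),('b3',(466,240),14),('brown1',(557,70),14),('brown2',(552,247),14),('base',(322,222),46),('basebarb',(327,270),23),('plug',(320,223),69),('scr tip',(228,142),2),('scr mid',(221,212),8),('scr end',(217,242),8),
 ('stand blkTL',(76,108),56),('blkTR',(158,108),56),('plug hole',(139,124),56),('stem',(78,124),110),('plateBL',(80,232),8),('plateBR',(160,232),8),('bottle',(211,53),90),('tape',(369,103),19),('instr corner BL',(267,62),60),('instr BR',(440,66),60),('bb1',(467,153),7),('bb2',(573,180),7),('bb3',(461,266),7)]:
    print(n,at(c,f(*p),z).round(0)[:2])
E
```

```text
b1 [ 596. -206.]
b2 [ 560. -357.]
b3 [ 439. -186.]
brown1 [ 682. -309.]
brown2 [ 432. -307.]
base [458.  14.]
basebarb [392.   6.]
plug [457.  15.]
scr tip [567. 153.]
scr mid [468. 158.]
scr end [426. 162.]
stand blkTL [604. 354.]
blkTR [607. 242.]
plug hole [584. 267.]
stem [577. 333.]
plateBL [434. 355.]
plateBR [438. 243.]
bottle [679. 166.]
tape [627. -45.]
instr corner BL [674.  95.]
instr BR [ 675. -141.]
bb1 [ 561. -185.]
bb2 [ 527. -336.]
bb3 [ 402. -181.]
```

```bash
cat >> h.py <<'E'
from scipy.spatial.transform import Rotation as Ro
def mv(x,y,z,yaw=None,s=None,p=None,cyaw=None):
    """yaw in deg; prints tool shift and turn"""
    s=s or monitor.read_state()
    r=s['eef_rot'];R=Ro.from_euler('xyz',r).as_matrix()
    if p is None:p=s['eef_pos']
    d=R.T@(np.array([x,y,z])-p)
    cy=np.degrees(r[2]);t=0 if yaw is None else -((yaw-cy+180)%360-180)
    print('shift',d.round(1),'turn',round(t,2));return d,t
E
python3 - <<'E'
from h import *
c=imaging.camera('wrist');V=np.array(c['view']);s=monitor.read_state()
R=Ro.from_euler('xyz',s['eef_rot']).as_matrix()
print((R.T@(ray(c,(256,192))[0]-s['eef_pos'])).round(1));print((V[:3,:3]@R).round(2),c['mtx'])
mv(458,14,300,0)
E
```

```text
[  84.4   -0.7 -161.4]
[[-0.    1.    0.  ]
 [-0.96 -0.   -0.29]
 [-0.29 -0.    0.96]] [[270.67945488   0.         253.52240211]
 [  0.         270.67945488 192.54819539]
 [  0.           0.           1.        ]]
shift [ 438.6 -417.5  -75.5] turn 18.55
```

Request:
{"name": "arm_command", "arguments": {
  "steps": [
    [1,60,-57,-10,5],
    [1,120,-114,-20,10],
    [1,180,-171,-20,18.55],
    [1,240,-228,-20,18.55],
    [1,300,-285,-10,18.55],
    [1,360,-342,0,18.55],
    [1,420,-400,0,18.55],
    [1,438.6,-417.5,0,18.55],
    [1,438.6,-417.5,0,18.55],
    [1,438.6,-417.5,0,18.55],
    [1,438.6,-417.5,0,18.55],
    [1,438.6,-417.5,0,18.55]
  ]
}}

```text
clock: 3.0
eef_pos: [457.7, 13.5, 224.4]
eef_rot: [3.141, 0.0, 0.0]
wrist_force: [-0.5, -0.1, -0.0]
finger_gap: 94.1
finger_force: 0.0
```

```bash
python3 - <<'E'
from h import *
c=imaging.camera('wrist');save(c,'w1.png')
for t in ['plug','base','stand','scraper','stem','block_1']: print(t,[(round(d['p'],2),np.round(d['rect']).tolist()) for d in find_in(c,t)][:4])
print(proj(c,[[458,14,46],[392,6,23],[584,267,56],[468,158,8]]).round())
E
```

```text
plug [(0.6, [250.0, 179.0, 22.0, 25.0])]
base [(0.84, [252.0, 175.0, 88.0, 92.0])]
stand [(0.73, [123.0, 3.0, 10.0, 4.0]), (0.56, [49.0, 119.0, 99.0, 136.0])]
scraper [(0.91, [150.0, 142.0, 21.0, 106.0]), (0.58, [251.0, 180.0, 23.0, 25.0])]
stem []
block_1 [(0.97, [495.0, 14.0, 31.0, 28.0]), (0.83, [392.0, 186.0, 49.0, 49.0]), (0.79, [423.0, 69.0, 53.0, 60.0]), (0.71, [469.0, 187.0, 49.0, 42.0])]
[[254. 178.]
 [259. 219.]
 [ 37.  76.]
 [153. 165.]]
```

View pics/w1.png

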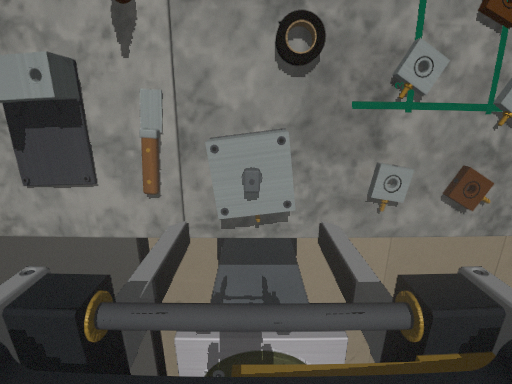

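```bash
cat >> h.py <<'E'
from scipy.optimize import differential_evolution, minimize
def rect(x0,x1,y0,y1,z,n=40):
    t=np.linspace(0,1,n)[:,None];k=np.array([[x0,y0],[x1,y0],[x1,y1],[x0,y1]],float)
    P=np.vstack([k[i]+(k[(i+1)%4]-k[i])*t for i in range(4)]);return np.c_[P,np.full(len(P),z)]
def circ(r,z,n=40,cx=0,cy=0):
    a=np.linspace(0,2*np.pi,n);return np.c_[cx+r*np.cos(a),cy+r*np.sin(a),np.full(n,z)]
def fit(c,model,x,y,yaw,dp=15,da=15,z=0):
    """model pts in body frame -> (x,y,yaw deg) maximising image gradient along contour"""
    g=cv2.GaussianBlur(cv2.cvtColor(c['img'],cv2.COLOR_RGB2GRAY).astype(np.float32),(0,0),1.0)
    gm=np.minimum(np.hypot(cv2.Sobel(g,5,1,0),cv2.Sobel(g,5,0,1)),150)
    def f(q):
        a=np.radians(q[2]);C,S=np.cos(a),np.sin(a)
        P=np.c_[q[0]+C*model[:,0]-S*model[:,1],q[1]+S*model[:,0]+C*model[:,1],model[:,2]+z]
        u=proj(c,P).astype(np.float32)
        return -float(cv2.remap(gm,u[:,0],u[:,1],cv2.INTER_LINEAR).mean())
    r=differential_evolution(f,[(x-dp,x+dp),(y-dp,y+dp),(yaw-da,yaw+da)],maxiter=60,popsize=15,seed=1,tol=1e-6)
    return r.x.round(1),round(-r.fun,1)
BASE=rect(-52,52,-52,52,46)
BLK=np.vstack([rect(-25,25,-25,25,14),circ(7.25,14)])
SCR=np.vstack([rect(-45,45,-11,11,16),rect(60,100,-15,15,3)])
KNOB=lambda h:rect(-14,14,-10,10,h,15)
STAND=np.vstack([rect(35,85,-57,57,56),rect(-85,34,-57,57,8)])
E
python3 - <<'E'
from h import *
c=imaging.camera('wrist')
for p in [(207,140),(286,129),(294,214),(219,219)]: print(at(c,p,46).round(1)[:2])
print('base',fit(c,BASE,458,14,6))
print('plug',fit(c,KNOB(69),458,14,6,12,25))
for p in [(393,184),(423,67)]:
    q=at(c,p,14);print('blk',q.round(),fit(c,BLK,q[0],q[1],-15 if p[0]<400 else -30,12,30))
print('scr',fit(c,SCR,470,158,-5,20))
E
```

```text
[507.4  71.9]
[520.6 -25.8]
[408.8 -40.3]
[401.6  61. ]
base (array([459.7,  16.8,   7.1]), np.float64(62.1))
plug (array([ 4.625e+02,  1.700e+01, -2.000e-01]), np.float64(82.5))
blk [ 442. -187.   14.] (array([ 442.7, -184.8,   -9. ]), np.float64(79.9))
blk [ 599. -205.   14.] (array([ 599.4, -204.8,  -30.4]), np.float64(95.0))
scr (array([465.3, 157.5,  -3.5]), np.float64(53.2))
```

```bash
python3 - <<'E'
from h import *
mv(461,17,125,3)
E
```

```text
shift [ 3.1 -3.5 99.6] turn -3.04
```

Request:
{"name": "arm_command", "arguments": {
  "steps": [
    [0.6,2,-2,50,-3],
    [0.6,3,-3.5,99,-3],
    [0.6,3,-3.5,99,-3],
    [0.6,3,-3.5,99,-3],
    [0.6,3,-3.5,99,-3]
  ]
}}

```text
clock: 4.03
eef_pos: [461.9, 17.3, 127.4]
eef_rot: [3.141, -0.003, 0.052]
wrist_force: [-0.3, 0.1, -0.2]
finger_gap: 56.5
finger_force: 0.0
```

```bash
python3 - <<'E'
from h import *
c=imaging.camera('wrist');save(c,'w2.png')
print('base',fit(c,BASE,459.7,16.8,7,6,5))
print('plug',fit(c,KNOB(69),461,17,3,8,15))
q=fit(c,KNOB(69),461,17,3,8,15)[0]
mv(q[0],q[1],72,q[2])
E
```

```text
base (array([459.6,  16.4,   7.4]), np.float64(50.0))
plug (array([454.1,  16.9,  -4.5]), np.float64(75.3))
shift [-7.8  0.  55.1] turn 7.5
```

View pics/w2.png

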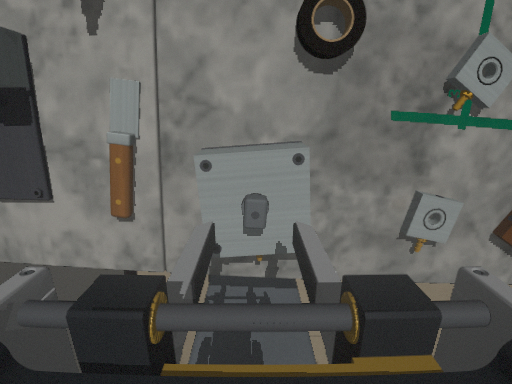

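Request:
{"name": "arm_command", "arguments": {
  "steps": [
    [0.6,-2.3,0.7,0,4],
    [0.6,-2.3,0.7,35,4],
    [0.6,-2.3,0.7,55,4],
    [0.6,-2.3,0.7,55,4],
    [0,-2.3,0.7,55,4],
    [0,-2.3,0.7,55,4],
    [0,-2.3,0.7,55,4],
    [0,-2.3,0.7,55,4],
    [0,-2.3,0.7,55,4],
    [0,-2.3,0.7,55,4],
    [0,-2.3,0.7,55,4]
  ],
  "force": 15
}}

```text
clock: 5.45
eef_pos: [458.8, 16.6, 70.7]
eef_rot: [3.142, -0.0, -0.017]
wrist_force: [-1.7, 0.4, 5.7]
finger_gap: 19.8
finger_force: 15.0
```

```bash
python3 - <<'E'
from h import *
mv(525,285,190,0)
E
```

```text
shift [  61.5 -269.5 -119.3] turn -1.0
```

Request:
{"name": "arm_command", "arguments": {
  "steps": [
    [0,0,0,-30,0],
    [0,0,0,-70,0],
    [0,0,0,-120,0],
    [0,22,-80,-120,-1],
    [0,44,-130,-120,-1],
    [0,66,-190,-120,-1],
    [0,66,-240,-120,-1],
    [0,66,-269,-120,-1],
    [0,66,-269,-120,-1],
    [0,66,-269,-120,-1],
    [0,66,-269,-120,-1]
  ]
}}

```text
clock: 6.82
eef_pos: [529.6, 283.3, 190.6]
eef_rot: [3.142, -0.0, -0.001]
wrist_force: [-0.5, -0.4, -0.4]
finger_gap: 19.9
finger_force: 15.0
```

```bash
python3 - <<'E'
from h import *
c=imaging.camera('wrist');save(c,'w3.png')
print('stand',fit(c,STAND,520,298,-2,20,8))
print('scr',fit(c,SCR,467,158,-3.5,12,8))
for t in ['stem','plug','stand_plug_hole','scraper']: print(t,[(round(d['p'],2),np.round(d['rect']).tolist()) for d in find_in(c,t)][:4])
E
```

```text
stand (array([523.8, 305.6,   1.3]), np.float64(64.1))
scr (array([469.8, 164.2,  -5.5]), np.float64(45.3))
stem [(0.96, [189.0, 147.0, 38.0, 38.0])]
plug [(0.93, [251.0, 234.0, 34.0, 46.0])]
stand_plug_hole [(0.43, [453.0, 233.0, 106.0, 89.0]), (0.38, [230.0, 179.0, 107.0, 129.0])]
scraper [(0.69, [350.0, 198.0, 36.0, 106.0])]
```

View pics/w3.png

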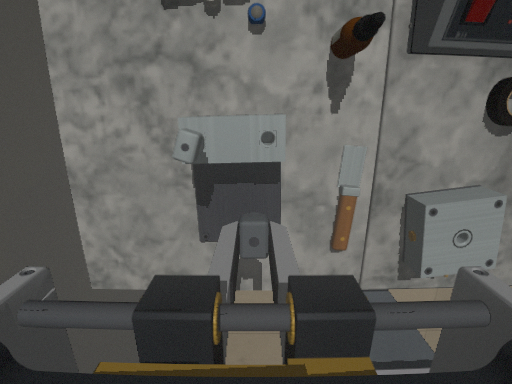

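```bash
python3 - <<'E'
from h import *
c=imaging.camera('wrist')
HOLE=circ(7.25,56)
print('hole px',at(c,(268,138),56).round(1),fit(c,HOLE,*at(c,(268,138),56)[:2],0,6,1))
print('bore',fit(c,circ(7.5,46),*at(c,(462,238),46)[:2],0,6,1), fit(c,BASE,459,16,7,8,5))
for p in [(184,117),(285,114),(285,161)]: print(at(c,p,56).round(1))
for p in [(282,242),(201,242),(280,163)]: print('plate',at(c,p,8).round(1))
print('stemtop',at(c,(186,140),111).round(1),fit(c,KNOB(111),*at(c,(188,139),111)[:2],-15,8,25))
print(at(c,(352,146),3),at(c,(341,248),16))
TOP=rect(35,85,-57,57,56)
print(fit(c,np.vstack([TOP,rect(-85,34,-57,57,8)[80:]]),522,300,0,15,6))
E
```

```text
hole px [585.4 269.1  56. ] (array([585.9, 268.9,   0.9]), np.float64(127.5))
bore (array([460. ,  16.3,   0.8]), np.float64(82.2)) (array([459.5,  16.1,   7. ]), np.float64(70.7))
[607.7 358.4  56. ]
[610.5 251.5  56. ]
[560.4 249.9  56. ]
plate [436.6 244.7   8. ]
plate [436.6 359.    8. ]
plate [549.1 250.7   8. ]
stemtop [589.1 344.3 111. ] (array([582. , 337.3,   8.7]), np.float64(67.2))
[570.52385132 157.75567753   3.        ] [431.05414947 163.02490895  16.        ]
(array([523.8, 305.6,   1.2]), np.float64(66.1))
```

```bash
python3 - <<'E'
from h import *
mv(585,268.8,112,0)
E
```

```text
shift [55.6 15.3 78.5] turn -0.02
```

Request:
{"name": "arm_command", "arguments": {
  "steps": [
    [0,40,15.3,30,0],
    [0,55.5,15.3,70,0],
    [0,55.5,15.3,78.5,0],
    [0,55.5,15.3,78.5,0],
    [0,55.5,15.3,78.5,0],
    [0,55.5,15.3,78.5,0]
  ]
}}

```text
clock: 7.88
eef_pos: [585.0, 269.5, 113.5]
eef_rot: [-3.141, -0.002, 0.0]
wrist_force: [0.9, 0.7, 0.2]
finger_gap: 19.6
finger_force: 15.0
```

```bash
python3 - <<'E'
from h import *
c=imaging.camera('wrist')
a=c['img'][90:330,140:400,::-1];cv2.imwrite('pics/w4.png',cv2.resize(a,None,fx=2.5,fy=2.5,interpolation=cv2.INTER_CUBIC))
mv(585,268.8,96,0)
E
```

```text
shift [ 0.   0.7 17.2] turn 0.02
```

View pics/w4.png

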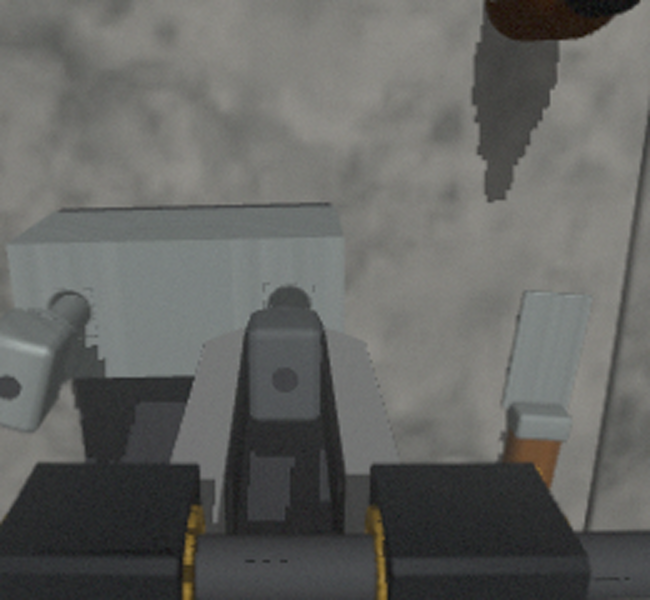

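Request:
{"name": "arm_command", "arguments": {
  "steps": [
    [0,0,0.7,8,0],
    [0,0,0.7,13,0],
    [0,0,0.7,18,0],
    [0,0,0.7,18,0]
  ]
}}

```text
clock: 8.43
eef_pos: [584.7, 268.3, 93.4]
eef_rot: [3.141, 0.001, 0.0]
wrist_force: [-0.4, -0.3, -0.6]
finger_gap: 19.8
finger_force: 15.0
```

Request:
{"name": "arm_command", "arguments": {
  "steps": [
    [0,0,0,5,0],
    [0,0,0,9,0],
    [0,0,0,13,0],
    [0,0,0,13,0],
    [0,0,0,13,0]
  ]
}}

```text
clock: 9.05
eef_pos: [584.9, 268.4, 80.9]
eef_rot: [3.142, 0.0, 0.0]
wrist_force: [0.4, 1.0, -0.1]
finger_gap: 19.8
finger_force: 15.0
```

Request:
{"name": "arm_command", "arguments": {
  "steps": [
    [0,0,0,1,0],
    [0,0,0,2,0],
    [0,0,0,2,0]
  ]
}}

```text
clock: 9.43
eef_pos: [585.0, 268.5, 80.6]
eef_rot: [-3.141, -0.001, 0.0]
wrist_force: [-7.9, -3.2, 14.5]
finger_gap: 20.0
finger_force: 15.0
```

Request:
{"name": "arm_command", "arguments": {
  "steps": [
    [0.4,0,0,-1,0],
    [0.4,0,0,-2,0],
    [0.4,0,0,-2,0],
    [0.4,0,0,-30,0],
    [0.4,0,0,-90,0],
    [0.4,-40,30,-120,0],
    [0.4,-90,60,-110,0],
    [0.4,-115,70,-90,0],
    [0.4,-115,70,-90,0],
    [0.4,-115,70,-90,0],
    [0.4,-115,70,-90,0]
  ]
}}

```text
clock: 10.8
eef_pos: [470.8, 198.8, 169.3]
eef_rot: [-3.141, -0.001, 0.0]
wrist_force: [0.6, 0.0, -1.1]
finger_gap: 37.5
finger_force: 0.0
```

```bash
python3 - <<'E'
from h import *
c=imaging.camera('wrist');save(c,'w5.png')
q=at(c,(300,160),8)
print('scr',fit(c,SCR,468,160,-4,15,10),fit(c,rect(-45,45,-11,11,16),468,160,-4,15,10))
print('plug knob',fit(c,KNOB(79),586,269,0,6,10))
print('stand',fit(c,STAND,523.8,304,1,12,4), fit(c,rect(35,85,-57,57,56)[:120],523.8,304,1,12,4),fit(c,rect(-85,34,-57,57,8)[120:],523.8,304,1,12,4))
for t in ['scraper','scraper_tip']:print([(round(d['p'],2),np.round(d['rect']).tolist()) for d in find_in(c,t)][:2])
E
```

```text
scr (array([463.8, 162.4,  -6. ]), np.float64(57.8)) (array([463.7, 162.5,  -4.7]), np.float64(96.3))
plug knob (array([ 5.854e+02,  2.687e+02, -5.000e-01]), np.float64(94.3))
stand (array([524.4, 305.3,   1.7]), np.float64(96.4)) (array([517.5, 296.6,   1.7]), np.float64(73.1)) (array([5.217e+02, 3.039e+02, 1.000e-01]), np.float64(139.1))
[(0.88, [291.0, 158.0, 34.0, 121.0])]
[(0.66, [292.0, 157.0, 34.0, 122.0])]
```

View pics/w5.png

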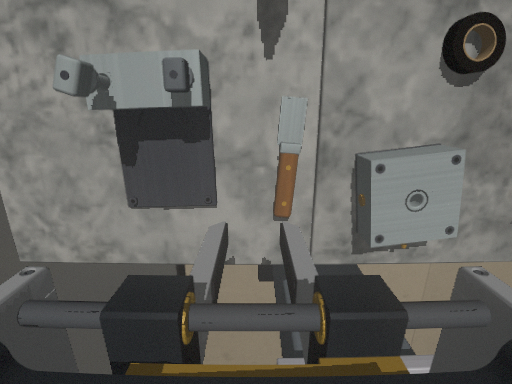

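```bash
python3 - <<'E'
from h import *
c=imaging.camera('wrist')
im=c['img'].copy().astype(float)/255;im=(im**0.45*255).astype(np.uint8)[:,:,::-1].copy()
q=(524.4,305.3,1.7)
def tr(M):
    a=np.radians(q[2]);C,S=np.cos(a),np.sin(a);return np.c_[q[0]+C*M[:,0]-S*M[:,1],q[1]+S*M[:,0]+C*M[:,1],M[:,2]]
big=cv2.resize(im,None,fx=4,fy=4,interpolation=cv2.INTER_CUBIC)
for M,col in [(rect(35,85,-57,57,56),(0,0,255)),(rect(-85,35,-57,57,8),(0,255,0)),(rect(16,35,-18.5,18.5,18),(255,0,0))]:
    for u in proj(c,tr(M)): cv2.circle(big,tuple(int(v) for v in (u*4+1.5)),0,col,2)
cv2.imwrite('pics/w6.png',big[160:760:1,200:960])
E
```

```text
(no output)
```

View pics/w6.png

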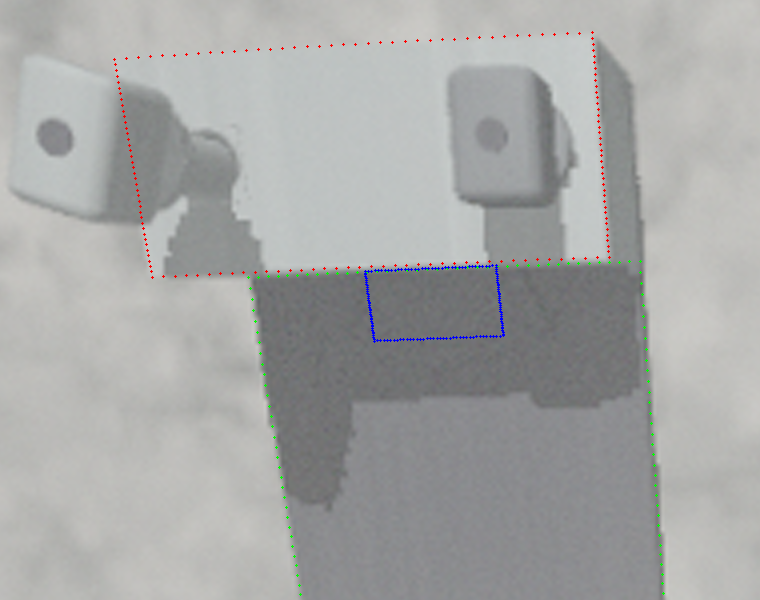

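```bash
python3 - <<'E'
from h import *
mv(464,162.4,22,-5)
E
```

```text
shift [ -6.2  36.2 147. ] turn 5.01
```

Request:
{"name": "arm_command", "arguments": {
  "steps": [
    [0.5,-6,36,40,5],
    [0.5,-6,36,90,5],
    [0.5,-6,36,130,5],
    [0.5,-6,36,147,5],
    [0.5,-6,36,147,5],
    [0,-6,36,147,5],
    [0,-6,36,147,5],
    [0,-6,36,147,5],
    [0,-6,36,147,5],
    [0,-6,36,147,5],
    [0,-6,36,147,5]
  ],
  "force": 40
}}

```text
clock: 12.38
eef_pos: [464.2, 162.5, 22.7]
eef_rot: [-3.141, -0.001, -0.087]
wrist_force: [-0.7, -0.9, 7.0]
finger_gap: 21.5
finger_force: 40.0
```

```bash
python3 - <<'E'
from h import *
mv(429.4,302.5,60,1.7)
E
```

```text
shift [ -46.8 -136.5  -37.4] turn -6.7
```

Request:
{"name": "arm_command", "arguments": {
  "steps": [
    [0,0,0,-20,0],
    [0,-30,0,-37,0],
    [0,-47,-50,-37,-6.7],
    [0,-47,-100,-37,-6.7],
    [0,-47,-136.5,-37,-6.7],
    [0,-47,-136.5,-37,-6.7],
    [0,-47,-136.5,-37,-6.7],
    [0,-47,-136.5,-37,-6.7],
    [0,-47,-136.5,-37,-6.7]
  ]
}}

```text
clock: 13.5
eef_pos: [429.1, 301.9, 59.1]
eef_rot: [-3.142, -0.0, 0.029]
wrist_force: [-0.2, 0.3, -1.0]
finger_gap: 21.8
finger_force: 40.0
```

```bash
python3 - <<'E'
from h import *
c=imaging.camera('wrist');s=monitor.read_state();print(s['eef_pos'],s['finger_gap'])
im=((c['img']/255.)**0.5*255).astype(np.uint8)[:,:,::-1]
cv2.imwrite('pics/w7.png',cv2.resize(im[20:300,120:400],None,fx=2,fy=2,interpolation=cv2.INTER_CUBIC))
print(fit(c,rect(60,100,-15,15,3),s['eef_pos'][0],s['eef_pos'][1],1.7,12,6,z=s['eef_pos'][2]-22.7))
E
```

```text
[429.10678016 302.00319318  59.08233094] 22.02622398945929
(array([436.2, 303.3,   0.8]), np.float64(117.5))
```

View pics/w7.png

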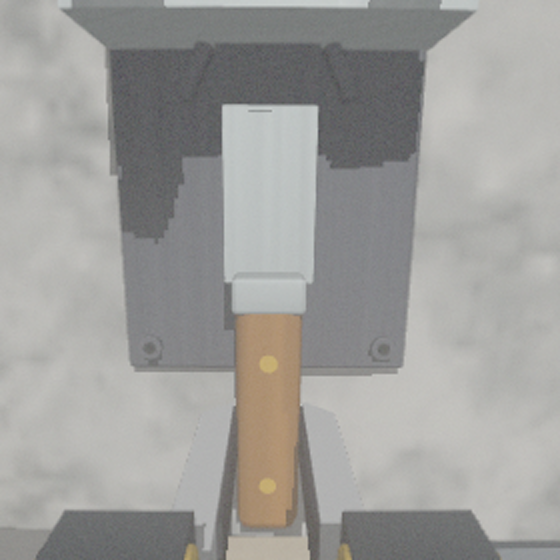

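Request:
{"name": "arm_command", "arguments": {
  "steps": [
    [0,0,0,15,0],
    [0,0,0.5,24,0],
    [0,0,0.5,27,0],
    [0,0,0.5,27,0],
    [0,0,0.5,27,0]
  ]
}}

```text
clock: 14.18
eef_pos: [429.1, 302.1, 32.2]
eef_rot: [-3.141, -0.0, 0.03]
wrist_force: [-0.0, 0.5, 0.2]
finger_gap: 21.7
finger_force: 40.0
```

Request:
{"name": "arm_command", "arguments": {
  "steps": [
    [0,15,0,0,0],
    [0,30,0,0,0],
    [0,42,0,0,0],
    [0,54,0,0,0],
    [0,64,0,0,0],
    [0,64,0,0,0],
    [0,64,0,0,0]
  ]
}}

```text
clock: 15.05
eef_pos: [492.6, 303.9, 31.8]
eef_rot: [3.141, 0.0, 0.03]
wrist_force: [-0.5, 0.1, -0.9]
finger_gap: 21.5
finger_force: 40.0
```

Request:
{"name": "arm_command", "arguments": {
  "steps": [
    [0,4,0,0.5,0],
    [0,7,0,0.5,0],
    [0,9,0,0.5,0],
    [0,11,0,0.5,0],
    [0,11,0,0.5,0]
  ]
}}

```text
clock: 15.68
eef_pos: [498.8, 304.0, 30.5]
eef_rot: [3.139, 0.013, 0.03]
wrist_force: [-36.8, -2.8, 17.5]
finger_gap: 21.3
finger_force: 40.0
```

Request:
{"name": "arm_command", "arguments": {
  "steps": [
    [0,7,0,0.5,0],
    [0.5,7,0,0.5,0],
    [0.5,7,0,0.5,0],
    [0.5,7,0,0,0],
    [0.5,7,0,-40,0],
    [0.5,7,0,-100,0],
    [0.5,-30,0,-130,0],
    [0.5,-30,0,-130,0],
    [0.5,-30,0,-130,0]
  ]
}}

```text
clock: 16.8
eef_pos: [474.2, 303.2, 161.0]
eef_rot: [3.141, 0.0, 0.03]
wrist_force: [0.1, 0.1, -0.2]
finger_gap: 46.8
finger_force: 0.0
```

```bash
python3 - <<'E'
from h import *
c=imaging.camera('wrist')
im=((c['img']/255.)**0.5*255).astype(np.uint8)[:,:,::-1]
cv2.imwrite('pics/w8.png',cv2.resize(im[20:300,120:400],None,fx=2,fy=2,interpolation=cv2.INTER_CUBIC))
print(fit(c,rect(-45,45,-11,11,24),504,304.5,1.7,8,4), 'want',524.4-20,305.3-.6)
E
```

```text
(array([5.063e+02, 3.062e+02, 2.000e-01]), np.float64(35.7)) want 504.4 304.7
```

View pics/w8.png

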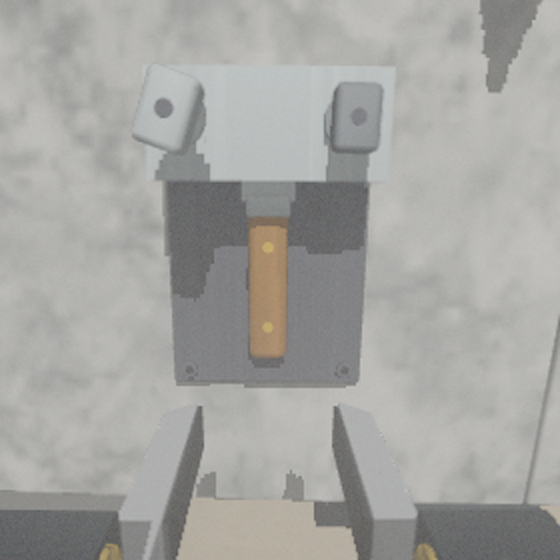

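```bash
python3 - <<'E'
from h import *
mv(440,-185,130,-9)
E
```

```text
shift [-48.5 486.9  30.8] turn 10.69
```

Request:
{"name": "arm_command", "arguments": {
  "steps": [
    [0.9,-6,60,0,2],
    [0.9,-12,120,0,4],
    [0.9,-18,180,0,6],
    [0.9,-24,240,0,8],
    [0.9,-30,300,0,10],
    [0.9,-36,360,10,10.7],
    [0.9,-42,420,20,10.7],
    [0.9,-48.5,470,31,10.7],
    [0.9,-48.5,487,31,10.7],
    [0.9,-48.5,487,31,10.7],
    [0.9,-48.5,487,31,10.7],
    [0.9,-48.5,487,31,10.7]
  ]
}}

```text
clock: 18.35
eef_pos: [440.2, -183.8, 130.6]
eef_rot: [3.142, -0.0, -0.155]
wrist_force: [-0.6, -0.5, 0.3]
finger_gap: 84.1
finger_force: 0.0
```

```bash
python3 - <<'E'
from h import *
c=imaging.camera('wrist');save(c,'w9.png')
RING=circ(7.25,14)
for g in [(442.7,-184.8,-9),(599.4,-204.8,-30),(560,-357,-32)]:
    print(fit(c,BLK,*g,10,8),fit(c,rect(-25,25,-25,25,14),*g,10,8),fit(c,RING,*g[:2],0,6,1))
print([(round(d['p'],2),np.round(d['rect']).tolist()) for d in find_in(c,'block_1')])
E
```

```text
(array([ 442.9, -184.4,   -9.4]), np.float64(69.5)) (array([ 442.8, -184.3,   -9.2]), np.float64(62.7)) (array([ 443.5, -184.5,    1. ]), np.float64(105.8))
(array([ 599.5, -204.4,  -30.4]), np.float64(114.7)) (array([ 599.4, -204.4,  -30.4]), np.float64(106.3)) (array([ 599.7, -204.6,    0.7]), np.float64(149.6))
(array([ 565.9, -355.8,  -31.1]), np.float64(89.9)) (array([ 565.6, -355.9,  -31. ]), np.float64(78.3)) (array([ 566. , -355.5,   -0.9]), np.float64(142.2))
[(0.77, [370.0, 180.0, 67.0, 61.0]), (0.71, [250.0, 37.0, 72.0, 70.0]), (0.63, [256.0, 195.0, 53.0, 62.0]), (0.58, [410.0, 45.0, 75.0, 85.0])]
```

View pics/w9.png

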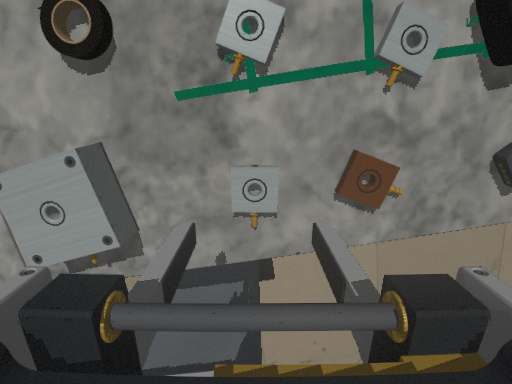

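```bash
python3 - <<'E'
from h import *
mv(443.1,-184.4,22,-9.3)
E
```

```text
shift [  2.9  -0.2 108.7] turn 0.37
```

Request:
{"name": "arm_command", "arguments": {
  "steps": [
    [0.75,3,-0.2,50,0.4],
    [0.75,3,-0.2,90,0.4],
    [0.75,3,-0.2,108,0.4],
    [0.75,3,-0.2,108,0.4],
    [0,3,-0.2,108,0.4],
    [0,3,-0.2,108,0.4],
    [0,3,-0.2,108,0.4],
    [0,3,-0.2,108,0.4],
    [0,3,-0.2,108,0.4],
    [0,3,-0.2,108,0.4]
  ],
  "force": 30
}}

```text
clock: 19.7
eef_pos: [443.3, -185.3, 23.2]
eef_rot: [3.141, -0.001, -0.164]
wrist_force: [-1.9, 1.6, 6.5]
finger_gap: 49.7
finger_force: 30.1
```

```bash
python3 - <<'E'
from h import *
p=np.mean([monitor.read_state()['eef_pos'] for _ in range(1)],0);print(p)
mv(460,16.3,90,7)
E
```

```text
[ 443.30213838 -185.28931419   23.22280347]
shift [ -16.4 -201.6  -66.9] turn -16.4
```

Request:
{"name": "arm_command", "arguments": {
  "steps": [
    [0,0,0,-30,0],
    [0,0,0,-67,0],
    [0,-5,-50,-80,-6],
    [0,-10,-110,-80,-12],
    [0,-14,-165,-75,-16.4],
    [0,-16.4,-201.5,-67,-16.4],
    [0,-16.4,-201.5,-67,-16.4],
    [0,-16.4,-201.5,-67,-16.4],
    [0,-16.4,-201.5,-67,-16.4],
    [0,-16.4,-201.5,-67,-16.4]
  ]
}}

```text
clock: 20.95
eef_pos: [459.7, 15.6, 89.6]
eef_rot: [3.142, -0.0, 0.121]
wrist_force: [-0.9, -0.1, -0.6]
finger_gap: 49.3
finger_force: 30.1
```

```bash
python3 - <<'E'
from h import *
c=imaging.camera('wrist');save(c,'w10.png');s=monitor.read_state();p=s['eef_pos'];print(p,s['finger_gap'])
z=p[2]-23
print(fit(c,BLK,p[0],p[1],7,6,5,z=z),fit(c,circ(7.25,14),p[0],p[1],0,6,1,z=z),fit(c,BASE,460,16.3,7,4,3))
mv(460,16.3,69,7)
E
```

```text
[459.67633823  15.72994215  89.55832448] 49.80057756686195
(array([459.4,  16.3,   7.3]), np.float64(77.8)) (array([460. ,  16.3,   0.6]), np.float64(102.8)) (array([464. ,  17.1,   7.3]), np.float64(37.9))
shift [ 0.4 -0.5 20.6] turn -0.06
```

Request:
{"name": "arm_command", "arguments": {
  "steps": [
    [0,0,0,10,0],
    [0,0,0,17,0],
    [0,0,0,20.5,0],
    [0,0,0,21,0],
    [0,0,0,21,0]
  ]
}}

```text
clock: 21.62
eef_pos: [459.4, 16.3, 69.1]
eef_rot: [3.142, 0.001, 0.122]
wrist_force: [-8.7, 0.7, 17.1]
finger_gap: 50.0
finger_force: 30.0
```

Request:
{"name": "arm_command", "arguments": {
  "steps": [
    [0,0,0,-0.5,0],
    [0.75,0,0,-0.5,0],
    [0.75,0,0,-0.5,0],
    [0.75,0,0,-0.5,0],
    [0.75,0,0,-25,0],
    [0.75,0,0,-70,0],
    [0.75,0,0,-90,0],
    [0.75,0,0,-90,0],
    [0.75,0,0,-90,0]
  ]
}}

```text
clock: 22.75
eef_pos: [459.2, 16.3, 157.4]
eef_rot: [-3.141, 0.001, 0.122]
wrist_force: [-0.0, -0.2, 0.5]
finger_gap: 70.4
finger_force: 0.0
```

```bash
cat > chk.py <<'E'
from h import *
import sys
n=int(sys.argv[1]);name=sys.argv[2]
c=imaging.camera('wrist');save(c,name)
z=46+14*(n-1)
print('blk',fit(c,BLK,460,16.3,7,6,5,z=z),'hole',fit(c,circ(7.25,14),460,16.3,0,6,1,z=z),'base',fit(c,BASE,460,16.3,7,4,3))
E
python3 chk.py 1 w11.png; python3 - <<'E'
from h import *
mv(595,-204,160,-30.4)
E
```

```text
blk (array([458.9,  16.6,   7. ]), np.float64(59.4)) hole (array([459.3,  17. ,  -0.5]), np.float64(103.7)) base (array([459.7,  16.7,   7. ]), np.float64(66.9))
shift [108.  235.2  -3. ] turn 37.4
```

View pics/w11.png

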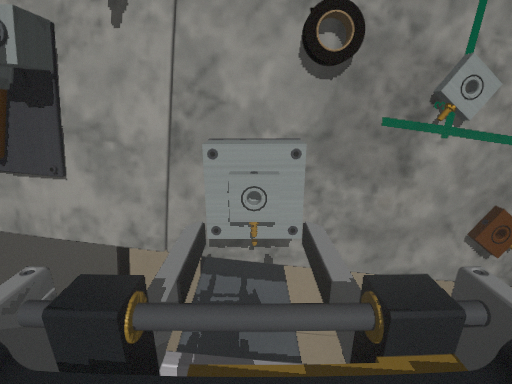

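Request:
{"name": "arm_command", "arguments": {
  "steps": [
    [0.75,26,55,0,9],
    [0.75,52,110,0,18],
    [0.75,78,165,0,28],
    [0.75,104,218,20,37.4],
    [0.75,112.4,236.2,60,37.4],
    [0.75,112.4,236.2,100,37.4],
    [0.75,112.4,236.2,100,37.4],
    [0.75,112.4,236.2,100,37.4],
    [0.75,112.4,236.2,100,37.4]
  ]
}}

```text
clock: 23.92
eef_pos: [600.8, -204.5, 60.4]
eef_rot: [-3.141, -0.003, -0.53]
wrist_force: [-0.2, -0.6, -1.5]
finger_gap: 70.8
finger_force: 0.0
```

```bash
python3 - <<'E'
from h import *
c=imaging.camera('wrist');save(c,'w12.png')
g=(599.4,-204.8,-30);print(fit(c,BLK,*g,8,8),fit(c,circ(7.25,14),*g[:2],0,6,1))
mv(599.5,-204.5,23,-30.4)
E
```

```text
(array([ 598.9, -204.4,  -30.4]), np.float64(94.5)) (array([ 605.1, -203.6,   -0.9]), np.float64(102.3))
shift [-1.1  0.7 37.2] turn 0.02
```

Request:
{"name": "arm_command", "arguments": {
  "steps": [
    [0.75,-1.2,0.5,20,0],
    [0.75,-1.2,0.5,37,0],
    [0.75,-1.2,0.5,37,0],
    [0,-1.2,0.5,37,0],
    [0,-1.2,0.5,37,0],
    [0,-1.2,0.5,37,0],
    [0,-1.2,0.5,37,0],
    [0,-1.2,0.5,37,0],
    [0,-1.2,0.5,37,0]
  ]
}}

```text
clock: 25.1
eef_pos: [598.7, -204.3, 21.4]
eef_rot: [3.142, 0.0, -0.531]
wrist_force: [0.1, -0.1, -1.3]
finger_gap: 49.7
finger_force: 30.0
```

```bash
python3 - <<'E'
from h import *
print(monitor.read_state()['eef_pos']);mv(459.7,16.5,105,7)
E
```

```text
[ 598.68857031 -204.25795162   21.43352978]
shift [-231.6 -120.1  -83.6] turn -37.4
```

Request:
{"name": "arm_command", "arguments": {
  "steps": [
    [0,0,0,-40,0],
    [0,0,0,-90,0],
    [0,-50,-26,-100,-10],
    [0,-100,-52,-100,-20],
    [0,-150,-78,-100,-30],
    [0,-195,-101,-95,-37.4],
    [0,-231.6,-120,-83.6,-37.4],
    [0,-231.6,-120,-83.6,-37.4],
    [0,-231.6,-120,-83.6,-37.4],
    [0,-231.6,-120,-83.6,-37.4],
    [0,-231.6,-120,-83.6,-37.4]
  ]
}}

```text
clock: 26.48
eef_pos: [460.0, 15.9, 105.1]
eef_rot: [3.142, -0.0, 0.121]
wrist_force: [0.0, -0.2, -1.8]
finger_gap: 49.6
finger_force: 30.0
```

```bash
cat > hov.py <<'E'
from h import *
import sys
zt=float(sys.argv[1]);off=float(sys.argv[2])
c=imaging.camera('wrist');save(c,sys.argv[3]);s=monitor.read_state();p=s['eef_pos'];print(p,s['finger_gap'])
z=p[2]-off
print(fit(c,BLK,p[0],p[1],7,6,5,z=z),fit(c,circ(7.25,14),p[0],p[1],0,6,1,z=z))
mv(459.7,16.5,zt,7)
E
python3 hov.py 82 22 w13.png
```

```text
[459.89357456  15.96681378 105.04656636] 49.52744825180672
(array([459.8,  16.7,   7. ]), np.float64(79.6)) (array([460.6,  16.6,  -0. ]), np.float64(98.2))
shift [-0.1 -0.6 23. ] turn -0.05
```

Request:
{"name": "arm_command", "arguments": {
  "steps": [
    [0,-0.4,0,12,0],
    [0,-0.4,0,19,0],
    [0,-0.4,0,22.5,0],
    [0,-0.4,0,23.5,0],
    [0,-0.4,0,23.5,0]
  ]
}}

```text
clock: 27.15
eef_pos: [459.3, 16.4, 81.6]
eef_rot: [3.142, -0.0, 0.122]
wrist_force: [0.5, -0.5, -0.1]
finger_gap: 49.9
finger_force: 30.0
```

Request:
{"name": "arm_command", "arguments": {
  "steps": [
    [0,0,0,1,0],
    [0,0,0,1.5,0],
    [0,0,0,1.5,0]
  ]
}}

```text
clock: 27.52
eef_pos: [459.5, 16.4, 81.0]
eef_rot: [3.141, -0.001, 0.122]
wrist_force: [-5.8, 0.3, 12.6]
finger_gap: 49.8
finger_force: 30.0
```

Request:
{"name": "arm_command", "arguments": {
  "steps": [
    [0,0,0,-0.5,0],
    [0.75,0,0,-0.5,0],
    [0.75,0,0,-0.5,0],
    [0.75,0,0,-0.5,0],
    [0.75,0,0,-25,0],
    [0.75,0,0,-60,0],
    [0.75,0,0,-80,0],
    [0.75,0,0,-80,0],
    [0.75,0,0,-80,0]
  ]
}}

```text
clock: 28.65
eef_pos: [458.9, 16.4, 159.1]
eef_rot: [-3.141, 0.001, 0.122]
wrist_force: [-0.1, -0.6, -1.2]
finger_gap: 70.4
finger_force: 0.0
```

```bash
python3 chk.py 2 w14.png; python3 - <<'E'
from h import *
mv(566,-355.7,60,-31)
E
```

```text
blk (array([460.4,  16.9,   7. ]), np.float64(62.3)) hole (array([460.7,  17.3,  -0.7]), np.float64(103.2)) base (array([459.9,  16.6,   7. ]), np.float64(64.4))
shift [ 61.2 382.4  98.8] turn 38.0
```

Request:
{"name": "arm_command", "arguments": {
  "steps": [
    [0.75,10,60,0,6],
    [0.75,20,120,0,13],
    [0.75,29,180,0,20],
    [0.75,38,240,0,28],
    [0.75,48,300,0,38],
    [0.75,57,355,30,38],
    [0.75,61.2,382.4,60,38],
    [0.75,61.2,382.4,99,38],
    [0.75,61.2,382.4,99,38],
    [0.75,61.2,382.4,99,38],
    [0.75,61.2,382.4,99,38]
  ]
}}

```text
clock: 30.08
eef_pos: [567.4, -355.8, 63.0]
eef_rot: [3.141, -0.003, -0.54]
wrist_force: [0.1, 0.2, -0.0]
finger_gap: 70.5
finger_force: 0.0
```

```bash
python3 - <<'E'
from h import *
c=imaging.camera('wrist');save(c,'w15.png')
g=(565.9,-355.8,-31);print(fit(c,BLK,*g,8,8),fit(c,circ(7.25,14),*g[:2],0,6,1))
mv(565.9,-355.7,22.5,-31)
E
```

```text
(array([ 565.5, -355.3,  -31.4]), np.float64(90.9)) (array([ 571.9, -354.4,   -1. ]), np.float64(103.9))
shift [-1.3  0.6 40.3] turn 0.02
```

Request:
{"name": "arm_command", "arguments": {
  "steps": [
    [0.75,-1.3,0.4,20,0],
    [0.75,-1.3,0.4,38,0],
    [0.75,-1.3,0.4,39,0],
    [0,-1.3,0.4,39,0],
    [0,-1.3,0.4,39,0],
    [0,-1.3,0.4,39,0],
    [0,-1.3,0.4,39,0],
    [0,-1.3,0.4,39,0],
    [0,-1.3,0.4,39,0]
  ]
}}

```text
clock: 31.25
eef_pos: [565.3, -355.3, 22.0]
eef_rot: [-3.142, 0.0, -0.541]
wrist_force: [0.2, -0.8, -0.8]
finger_gap: 49.8
finger_force: 30.0
```

```bash
python3 - <<'E'
from h import *
print(monitor.read_state()['eef_pos']);mv(459.7,16.5,120,7)
E
```

```text
[ 565.31333316 -355.34581776   22.03956786]
shift [-282.  -264.3  -98. ] turn -38.0
```

Request:
{"name": "arm_command", "arguments": {
  "steps": [
    [0,0,0,-40,0],
    [0,0,0,-90,0],
    [0,-42,-40,-115,-8],
    [0,-84,-80,-115,-16],
    [0,-126,-120,-115,-24],
    [0,-168,-160,-115,-32],
    [0,-210,-198,-115,-38],
    [0,-250,-235,-110,-38],
    [0,-282,-264.3,-98,-38],
    [0,-282,-264.3,-98,-38],
    [0,-282,-264.3,-98,-38],
    [0,-282,-264.3,-98,-38],
    [0,-282,-264.3,-98,-38]
  ]
}}

```text
clock: 32.88
eef_pos: [459.9, 15.7, 120.1]
eef_rot: [3.142, -0.0, 0.121]
wrist_force: [0.1, -0.1, -0.7]
finger_gap: 49.8
finger_force: 30.0
```

```bash
python3 hov.py 96 22 w16.png
```

```text
[459.89029254  15.82447075 120.11471379] 50.00346395174643
(array([460.2,  16.5,   7.8]), np.float64(82.5)) (array([460.5,  16.4,   0.7]), np.float64(103.9))
shift [-0.1 -0.7 24.1] turn -0.05
```

Request:
{"name": "arm_command", "arguments": {
  "steps": [
    [0,-0.6,-0.2,12,0],
    [0,-0.6,-0.2,20,0],
    [0,-0.6,-0.2,24,0],
    [0,-0.6,-0.2,25,0],
    [0,-0.6,-0.2,26,0],
    [0,-0.6,-0.2,26,0]
  ]
}}

```text
clock: 33.67
eef_pos: [458.9, 16.6, 95.7]
eef_rot: [3.142, 0.0, 0.123]
wrist_force: [-16.7, -0.7, 32.3]
finger_gap: 49.9
finger_force: 30.0
```

Request:
{"name": "arm_command", "arguments": {
  "steps": [
    [0,0,0,-1.5,0],
    [0,0,0,-1.5,0],
    [0.75,0,0,-1.5,0],
    [0.75,0,0,-1.5,0],
    [0.75,0,0,-1.5,0],
    [0.75,0,0,-25,0],
    [0.75,0,0,-60,0],
    [0.75,0,0,-70,0],
    [0.75,0,0,-70,0],
    [0.75,0,0,-70,0]
  ]
}}

```text
clock: 34.92
eef_pos: [458.6, 16.6, 162.9]
eef_rot: [-3.141, 0.002, 0.122]
wrist_force: [-1.4, -0.3, -0.6]
finger_gap: 70.3
finger_force: 0.0
```

```bash
python3 chk.py 3 w17.png; python3 - <<'E'
import cv2
a=cv2.imread('pics/w17.png')[110:280,150:360];cv2.imwrite('pics/w17c.png',cv2.resize(a,None,fx=3.5,fy=3.5,interpolation=cv2.INTER_CUBIC))
from h import *
mv(535,340,200,0)
E
```

```text
blk (array([459.7,  17.1,   7. ]), np.float64(65.2)) hole (array([460.1,  17.4,   0.9]), np.float64(102.7)) base (array([459.7,  16.4,   7.6]), np.float64(50.2))
shift [ 115.2 -311.7  -37.2] turn 7.0
```

View pics/w17c.png

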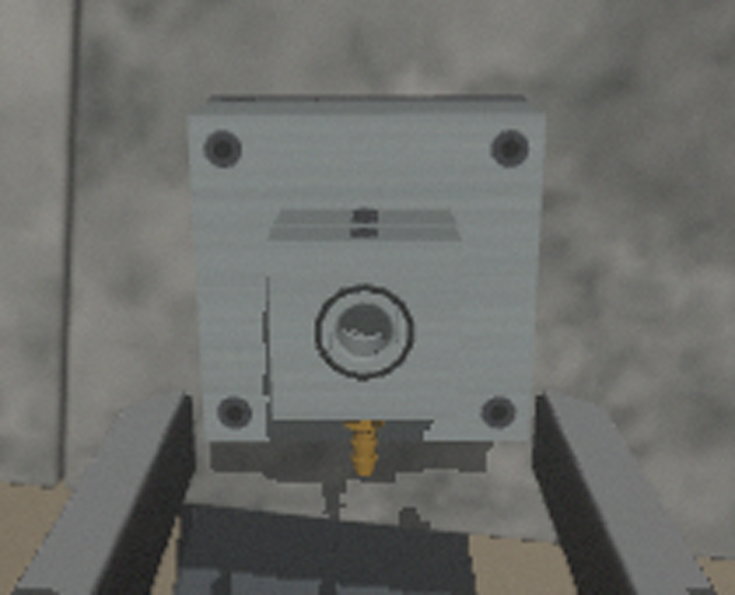

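Request:
{"name": "arm_command", "arguments": {
  "steps": [
    [0.6,20,-55,-37,2],
    [0.6,40,-110,-37,4],
    [0.6,60,-165,-37,7],
    [0.6,80,-220,-37,15],
    [0.6,100,-275,-37,22],
    [0.6,115,-312,-37,22],
    [0.6,115,-312,-37,22],
    [0.6,115,-312,-37,22],
    [0.6,115,-312,-37,22]
  ]
}}

```text
clock: 36.1
eef_pos: [535.3, 339.2, 201.0]
eef_rot: [3.141, 0.0, -0.263]
wrist_force: [0.3, -0.5, -0.8]
finger_gap: 56.4
finger_force: 0.0
```

```bash
python3 - <<'E'
from h import *
c=imaging.camera('wrist');save(c,'w18.png')
STEM=np.vstack([rect(-14,14,-10,10,111)]);
print(fit(c,STEM,583.2,345,-20,6,25),proj(c,[[583.2,345,111]]))
print([(round(d['p'],2),np.round(d['rect']).tolist()) for d in find_in(c,'stem')])
q=fit(c,STEM,583.2,345,-20,6,25)[0]
mv(q[0],q[1],130,-20); mv(583.2,345,110,q[2])
u=proj(c,[[583.2,345,111]])[0].astype(int)
a=c['img'][max(u[1]-70,0):u[1]+70,max(0,u[0]-80):u[0]+80,::-1];cv2.imwrite('pics/w18c.png',cv2.resize(a,None,fx=4,fy=4,interpolation=cv2.INTER_CUBIC))
E
```

```text
(array([582.8, 341.4,  -2.1]), np.float64(72.1)) [[234.61331029 154.56503062]]
[(0.85, [236.0, 154.0, 27.0, 35.0])]
shift [ 45.3 -14.2  71.3] turn 4.94
shift [ 44.7 -17.8  91.3] turn -12.96
```

View pics/w18c.png

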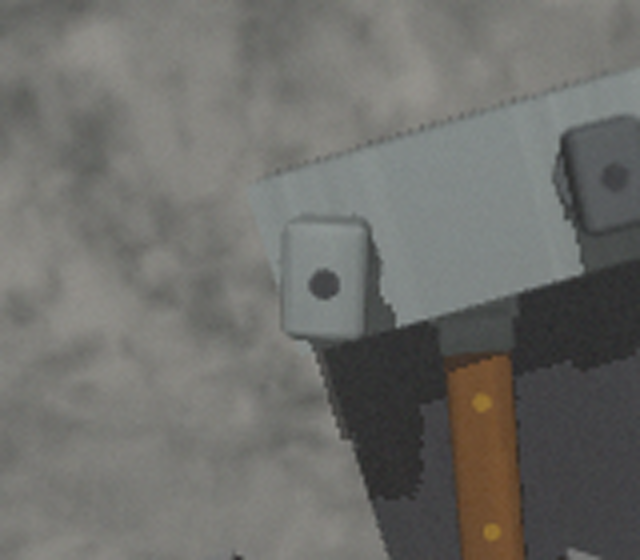

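Request:
{"name": "arm_command", "arguments": {
  "steps": [
    [0.5,30,-17.8,0,0],
    [0.5,44.7,-17.8,40,0],
    [0.5,44.7,-17.8,75,0],
    [0.5,44.7,-17.8,91,0],
    [0.5,44.7,-17.8,91,0],
    [0.5,44.7,-17.8,91,0],
    [0,44.7,-17.8,91,0],
    [0,44.7,-17.8,91,0],
    [0,44.7,-17.8,91,0],
    [0,44.7,-17.8,91,0],
    [0,44.7,-17.8,91,0],
    [0,44.7,-17.8,91,0]
  ],
  "force": 25
}}

```text
clock: 37.7
eef_pos: [583.1, 345.9, 110.3]
eef_rot: [-3.141, -0.0, -0.262]
wrist_force: [-0.5, 0.2, 2.8]
finger_gap: 19.6
finger_force: 24.6
```

```bash
python3 - <<'E'
from h import *
print(monitor.read_state()['eef_pos']);mv(460,17,205,-15)
E
```

```text
[583.06629853 345.93416181 110.28311037]
shift [-33.7 349.6 -94.8] turn 0.0
```

Request:
{"name": "arm_command", "arguments": {
  "steps": [
    [0,0,0,-25,0],
    [0,0,0,-60,0],
    [0,0,0,-100,0],
    [0,-5,50,-105,0],
    [0,-10,105,-105,0],
    [0,-15,160,-105,0],
    [0,-20,215,-105,0],
    [0,-26,270,-105,0],
    [0,-31,325,-100,0],
    [0,-33.7,349.6,-95,0],
    [0,-33.7,349.6,-95,0],
    [0,-33.7,349.6,-95,0],
    [0,-33.7,349.6,-95,0],
    [0,-33.7,349.6,-95,0]
  ]
}}

```text
clock: 39.45
eef_pos: [460.1, 17.5, 205.0]
eef_rot: [-3.142, 0.0, -0.261]
wrist_force: [-0.9, -0.5, -1.1]
finger_gap: 19.8
finger_force: 24.6
```

```bash
python3 - <<'E'
from h import *
c=imaging.camera('wrist');save(c,'w19.png');s=monitor.read_state();p=s['eef_pos'];print(p,s['finger_gap'])
print('top knob',fit(c,KNOB(p[2]+.7),p[0],p[1],-15,6,6),'stack',fit(c,rect(-25,25,-25,25,88)[40:],460,17,7,5,4))
mv(460,17,185,-15)
a=c['img'][110:330,150:360,::-1];cv2.imwrite('pics/w19c.png',cv2.resize(a,None,fx=2.7,fy=2.7,interpolation=cv2.INTER_CUBIC))
E
```

```text
[460.09135428  17.38411376 205.01056109] 19.88239695921973
top knob (array([460.7,  18.2, -14.1]), np.float64(92.4)) stack (array([459.7,  16.1,   6.3]), np.float64(40.6))
shift [ 0.   0.4 20. ] turn 0.05
```

View pics/w19c.png

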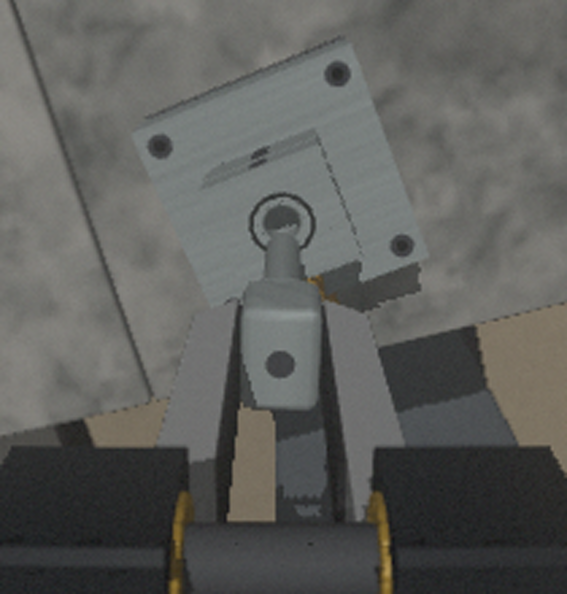

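Request:
{"name": "arm_command", "arguments": {
  "steps": [
    [0,-0.3,0.8,15,0],
    [0,-0.3,0.8,22,0],
    [0,-0.3,0.8,26,0],
    [0,-0.3,0.8,30,0],
    [0,-0.3,0.8,34,0],
    [0,-0.3,0.8,34,0]
  ]
}}

```text
clock: 40.25
eef_pos: [459.4, 16.2, 170.9]
eef_rot: [-3.142, 0.0, -0.262]
wrist_force: [0.2, 0.7, -1.7]
finger_gap: 20.3
finger_force: 24.6
```

Tip is 11 mm in, no force. Continue.

Request:
{"name": "arm_command", "arguments": {
  "steps": [
    [0,0,0,5,0],
    [0,0,0,9,0],
    [0,0,0,13,0],
    [0,0,0,17,0],
    [0,0,0,17,0]
  ]
}}

```text
clock: 40.88
eef_pos: [459.3, 16.2, 153.7]
eef_rot: [3.141, 0.001, -0.262]
wrist_force: [-0.0, 0.3, -1.6]
finger_gap: 20.1
finger_force: 24.6
```

Request:
{"name": "arm_command", "arguments": {
  "steps": [
    [0,0,0,5,0],
    [0,0,0,9,0],
    [0,0,0,13,0],
    [0,0,0,17,0],
    [0,0,0,17,0]
  ]
}}

```text
clock: 41.5
eef_pos: [459.3, 16.2, 136.6]
eef_rot: [3.141, 0.001, -0.262]
wrist_force: [-1.1, 1.5, -1.3]
finger_gap: 19.7
finger_force: 24.6
```

Request:
{"name": "arm_command", "arguments": {
  "steps": [
    [0,0,0,5,0],
    [0,0,0,10,0],
    [0,0,0,15,0],
    [0,0,0,20,0],
    [0,0,0,20,0]
  ]
}}

```text
clock: 42.12
eef_pos: [459.2, 16.2, 116.6]
eef_rot: [3.141, 0.001, -0.262]
wrist_force: [-0.2, 1.0, -1.0]
finger_gap: 20.3
finger_force: 24.6
```

Request:
{"name": "arm_command", "arguments": {
  "steps": [
    [0,0,0,1.5,0],
    [0,0,0,2.5,0],
    [0,0,0,3.5,0],
    [0,0,0,3.5,0]
  ]
}}

```text
clock: 42.62
eef_pos: [459.9, 16.1, 114.2]
eef_rot: [-3.141, -0.001, -0.262]
wrist_force: [-1.7, -1.1, 6.8]
finger_gap: 19.8
finger_force: 24.8
```

Seated. Release, retreat and check everything.

Request:
{"name": "arm_command", "arguments": {
  "steps": [
    [0,0,0,0,0],
    [0.5,0,0,0,0],
    [0.5,0,0,0,0],
    [0.5,0,0,0,0],
    [0.5,0,0,-30,0],
    [0.5,0,0,-80,0],
    [0.5,-20,-30,-120,0],
    [0.5,-30,-80,-120,0],
    [0.5,-30,-80,-120,0],
    [0.5,-30,-80,-120,0],
    [0.5,-30,-80,-120,0]
  ]
}}

```text
clock: 44.0
eef_pos: [451.2, 100.4, 233.3]
eef_rot: [3.141, 0.001, -0.263]
wrist_force: [-0.9, -0.7, 0.9]
finger_gap: 46.6
finger_force: 0.0
```

```bash
python3 - <<'E'
from h import *
c=imaging.camera('wrist');a=((c['img']/255.)**.7*255).astype(np.uint8)[:,:,::-1]
cv2.imwrite('pics/w20.png',cv2.resize(a[0:280],None,fx=1.5,fy=1.5,interpolation=cv2.INTER_CUBIC))
print('scr',fit(c,rect(-45,45,-11,11,24),504,304.5,1.7,10,8),'plug',fit(c,KNOB(79),585.5,269,0,6,10),'stemknob',fit(c,KNOB(115),460,17,-15,6,8))
E
```

```text
scr (array([504.9, 314.5,  -1.7]), np.float64(38.3)) plug (array([585.2, 268.5,  -2.4]), np.float64(95.3)) stemknob (array([462.4,  22.6,  -7.3]), np.float64(74.2))
```

View pics/w20.png

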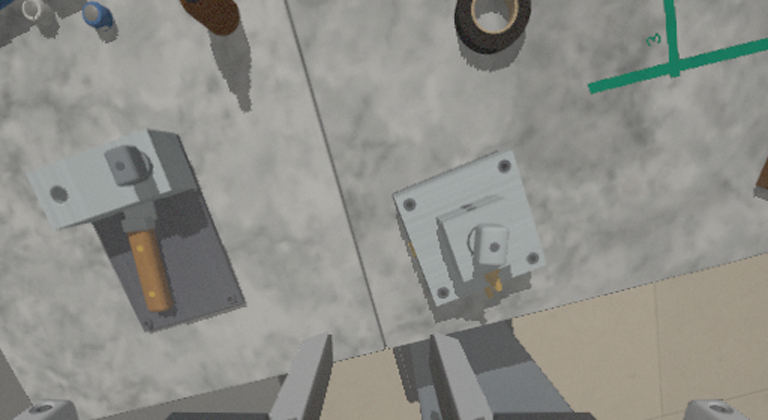

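```bash
python3 -c "
from h import *
print(job.sign_off())"
```

```text
the job is handed in; nothing more can be done
None
```

The job is handed in: the plug is parked in the stand, all three blocks found are stacked on the base with barbs aligned, the feed stem is seated through them, and the scraper is in its slot. I checked this by camera and contact force; the judge returned no result.

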